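Line up a gearbox mount with a drift and fit its bolt

ROBOT

A 6-joint arm with a two-finger parallel gripper is mounted at the origin on the work surface. World frame = base frame: x ahead of the robot, y to its left, z up, the work surface at z = 0. Lengths are in m, angles in rad, forces in N, time in s.
With the tool pointing down it reaches from about 0.4 to 0.825 m from the base axis. Payload 7 kg.
Tool frame: the origin (TCP) lies on the centre line of the jaws, within the pads' length; the fingertips stand bot.finger_overhang ahead of it and the grasp point (between the pads) lies 6 mm ahead of it (bot.finger_overhang is the distance from the TCP to the fingertips, in m); z points along the fingers, x is the direction in which the jaws open and shut, and the axes are right-handed (so a half turn about z gives the same grasp; the last joint's range is limited). The gripper opens to 85 mm and grips with 20 to 120 N. Pads are 22 mm wide; open, the fingers measure 114 mm over their backs; the gripper's body (76 mm by 85 mm) begins 54 mm behind the grasp point. The pads swing forward as they close: fully open they stand 13 mm farther back than shut.
Start: joints at [1.546, 0.359, 0.012, 0, -1.224, -0.288], TCP at [0.208, 0.642, 0.256] pointing down, gripper open.
Joint ranges: [-3.07, 3.07], [-1.43, 2.12], [-1.02, 1.25], [-3.03, 1.67], [-3.05, -0], [-3.03, 3.03]. Speed limits (rad/s): [2.39, 2.39, 3.01, 3.14, 3.14, 3.14].

INTERFACE

Orientations are given as a unit quaternion [w, x, y, z].
In Python, from rig import bot gives the robot as it stands.
- The arm moves only by the tool arm_command, never from a script. Its argument "increments" is a list of rows, each a list of 7 numbers: the finger opening in m, from 0 to 0.0854, then the shift along the tool's x, y, z in m, then the turn, a rotation vector about the tool's x, y, z in degrees. In form: [[hand, tx, ty, tz, wx, wy, wz], ...]. A call has exactly 10 rows; each row is the pose to reach, as a shift and turn from the pose commanded when the call began, along the tool's axes at that moment; what a row does not reach only later rows make up. A row lasts 1/10 s, in which the tool goes at most 50 mm and 8.59 degrees, less where a joint would pass 70% of its speed; a pose out of reach is approached as far as the arm can. A call with a gripper value outside its range is refused whole. The fingers move at their own pace and stop on an object; "newtons" is the grip in N (left out, the last holds). Time passes only in rows, so rows that repeat a pose let the fingers close, or fill a call up. It gives the time, the measured TCP pose, the force and the opening at its end, in the units of the state.
- bot.observe(): the state, without advancing time (a new reading comes with each control period).
- bot.snapshot(name): name is "scene" or "top" or "wrist"; returns a dict with "img" (400x640x3 uint8, blue, green, red), "vertical_fov" (degrees; the focal length in pixels is half the picture's height over the tangent of half this angle, whatever the lens; pixels are square), "cx", "cy" (the principal point, pixels), "k1" (the pictures are not rectified: a ray, as slopes to the right and down, at radius r is drawn at 1 + k1 r^2 times it, then the intrinsics apply), "xyz" and "rotation" of the camera in the world. Camera axes: x right, y up, looking along -z (the intrinsics and any distortion apply to the point x, -y, -z); pixel columns grow to the right and rows downward; lengths in m; the calibration is good to about 2 mm. A picture is of the moment at which its call begins. There is no depth.
- bot.sign_off(): hands the job in, once; it reports no verdict.
The state is a dict: "t": time; "joint_positions": joint angles; "dq": joint speeds; "effort": joint torques, N m; "tcp_pos": TCP position; "ee_rot": TCP orientation; "ft_force": force on the tool from outside, world axes, zero at the start; "moment": the same for the moment, N m; "finger_gap": finger opening in m.
Only numpy, scipy, OpenCV 4.12 (cv2) and the standard library are available. Lean on these libraries where they do the work, as an engineer would, in place of code of your own. Each camera call takes 0.05 s, during which the arm holds its last target. There are 200 camera calls.

TASK

The gearbox mount has swung out of line on the crossmember. Ease the tapered drift from the wooden block down through the mount plate's end hole, opposite its one fitted bolt, feel for the floating nut caged under the crossmember, and press the drift until its collar is fully home on the plate and the plate drawn into line; work by feel and never force it (about 20 N of push is plenty). Leave the drift in and put the long cap screw from the block through the plate's side hole until its head is fully down, disturbing nothing else.

Things in the scene. Friction and masses are not known exactly. Their poses are not given: they have to be found in the camera images.
- crossmember: Grey steel gearbox crossmember, an upturned channel 136 x 250 mm, 78 mm high, bolted to the bench by a foot at each end (330 mm over the feet). Origin: centre of its underside, on the bench; z up, y along its length. Its top web, under the mount plate, is 8 mm thick, hollow below. Its holes and the plate's are marred by more than 60 N from drift or screw.
- mount_plate (a joint): Swing of the mount plate about its one finger-tight hex bolt, rad, anticlockwise from above; 0 = holes in line. Starts at 0.026 to 0.036: the drift hole 4.4 to 6.1 mm off towards the crossmember's +x. It stays where it is left, rubbing with about 1 N m (6 N at the drift hole). Bare steel plate 112 x 220 x 8 mm lying on the crossmember, top 86 mm above the bench.
- mount_stud (a point): Top of the stud on the round rubber buffer (50 mm across) in the middle of the mount plate, 47 mm above the plate's top. In the crossmember's frame, in mm, with the plate in line: the buffer is at (-22, 0) and the fitted hex bolt at (-22, 85).
- plate_drift_hole (a point): Centre of the mouth (top) of the drift hole in the mount plate: at the end of the plate opposite the fitted bolt and 170 mm from it; 17 mm diameter with a 1 mm chamfer, through 8 mm of plate. z up.
- beam_drift_hole (a point): Centre of the mouth of the crossmember's drift hole, in the top face of the web just under the plate, at (-22, -85) mm in the crossmember's frame, 78 mm above the bench; 17 mm diameter, through 8 mm. Out of sight 1 mm below the web a caged nut (17 mm hole, 10 mm thick, slides at 3 N) sits 6.5 to 7.5 mm off centre, anywhere within 80 degrees of the crossmember's -x: the point lands on it and must find its hole by feel; the taper then draws it in. z up.
- plate_bolt_hole (a point): Centre of the mouth (top) of the screw hole in the mount plate: beside the rubber buffer, near the plate's long edge on the crossmember's +x side, 111 mm from the fitted bolt; 16.5 mm diameter with a 1 mm chamfer, through 8 mm. z up.
- beam_bolt_hole (a point): Centre of the mouth of the crossmember's screw hole under it, at (36, -10) mm in the crossmember's frame; 16.5 mm diameter, through 8 mm, free below. z up.
- drift: Steel line-up drift, 119 mm long, 0.22 kg, standing in the block. Origin: on its axis at the underside of its collar; z along the axis towards the grip. Below: parallel shank, 15.8 mm thick, 26 mm long, then a 38 mm taper to a flat 7 mm point. Above: the collar, 30 mm across, 5 mm thick, then a round ribbed grip 22 mm in diameter from 5 to 48 mm above the origin; domed top at 55 mm.
- drift_tip (a point): Point of the drift, on its axis 64 mm below the underside of its collar.
- bolt: The long cap screw, black round head 22 mm in diameter and 14 mm tall with a hexagon socket, shank 14 mm in diameter and 40 mm long with a chamfered end, 0.09 kg, hanging by its head in the block. Origin: on its axis at the underside of the head; z up towards the head.
- rack: Hardwood block 70 x 220 mm and 70 mm high, fixed to the bench, with a row of four through holes (19 mm) along its y axis at -81, -27, 27 and 81 mm; the drift, both screws and the punch stand in them in any order, resting on the block's top by collar or head. Origin: centre of its underside; z up.
- short_bolt: Bystander in the block: a wider, flatter screw, head 25 mm across and only 7 mm tall. Leave it.
- punch: Bystander in the block: a slim plain punch, 16 mm round and standing 50 mm above the block. Leave it.
- wrench: Bystander: combination wrench lying at the left side of the bench.
- screwdriver: Bystander: screwdriver lying at the right side of the bench.
- hammer: Bystander: hammer lying at the far side.
- spray_can: Bystander: spray can, 64 mm in diameter, 180 mm tall, at the far side.
- tape_roll: Bystander: roll of tape, 96 mm across, lying at the far side.
Not all that is in view belongs to the job. What is shaped like the drift but purple is not meant.

How it is judged:
By the outcome, as a careful person would: the job done as asked, in the order asked, and still so for the second after the job is handed in, with the robot touching nothing.
It also fails if it takes over 72 s, if anything falls off the work surface, if the arm or the gripper's body presses on something with over 40 N, if the wrist force passes 120 N, or if a joint passes its speed limit or range.

## Working session

There is one attempt and no reset: what is moved stays moved. The work goes in short steps, Python scripts to look and compute and a tool call to move; the robot and the scene stay as the last step left them, time stands still between calls to the robot, and variables do not carry over. Pictures are saved under pics/ and viewed, about 8 in all and at most 12, crops included, and the job is handed in when it is done.

Besides the shell and the picture viewer there is one more tool, called after "Emit:" as name(argument=value, ...) on one line, values as JSON. arm_command: Moves the arm, as the interface text tells. Its arguments: {"type":"object","properties":{"increments":{"type":"array"},"newtons":{"type":"number"}},"required":["increments"]}

```bash
mkdir -p pics; ls
cat > h.py <<'E'
from rig import bot
import numpy as np, cv2, pickle
from scipy.spatial.transform import Rotation as R
def snap(n,f):
    s=bot.snapshot(n); pickle.dump(s,open(f'pics/{f}.pkl','wb')); cv2.imwrite(f'pics/{f}.png',s['img']); return s
def load(f): return pickle.load(open(f'pics/{f}.pkl','rb'))
def Rm(s):
    r=np.array(s['rotation'],float)
    return r if r.shape==(3,3) else R.from_quat(np.r_[r[1:],r[0]]).as_matrix()
def K(s):
    f=200/np.tan(np.radians(s['vertical_fov'])/2)
    return np.array([[f,0,s['cx']],[0,f,s['cy']],[0,0,1]]),np.array([s['k1'],0,0,0.])
def ray(s,uv):
    k,d=K(s); p=cv2.undistortPoints(np.array(uv,float).reshape(-1,1,2),k,d).reshape(-1,2)
    return np.c_[p[:,0],-p[:,1],-np.ones(len(p))]@Rm(s).T
def onz(s,uv,z):
    r=ray(s,uv); o=np.array(s['xyz']); return o+r*((z-o[2])/r[:,2:])
def proj(s,X):
    k,d=K(s); c=(np.atleast_2d(X)-np.array(s['xyz']))@Rm(s); c=c*[1,-1,-1]
    return cv2.projectPoints(c.reshape(-1,1,3),np.zeros(3),np.zeros(3),k,d)[0].reshape(-1,2)
E
python3 - <<'E'
from h import *
a=snap('scene','s0');b=snap('top','t0')
for s in(a,b):print({k:v for k,v in s.items() if k!='img'})
print(bot.observe(),bot.finger_overhang)
cv2.imwrite('pics/st.png',cv2.resize(np.vstack([a['img'],b['img']]),None,fx=.75,fy=.75))
E
```

```text
pics
{'vertical_fov': 46.8436448853923, 'cx': 318.19385967103545, 'cy': 197.12952023207055, 'k1': -0.11091062645348576, 'xyz': array([ 1.37063369, -0.59113179,  1.3665516 ]), 'rotation': array([0.85569152, 0.28193662, 0.13810084, 0.41137807])}
{'vertical_fov': 54.28715548186884, 'cx': 323.8477090038869, 'cy': 197.3977437529389, 'k1': 0.027715539275997562, 'xyz': array([ 0.48240358, -0.00280568,  1.1267231 ]), 'rotation': array([ 0.70699194,  0.05617363, -0.03931421, -0.70389013])}
{'t': 0.1, 'joint_positions': array([ 1.54610859e+00,  3.59271141e-01,  1.11695079e-02, -2.95554133e-04,
       -1.22411087e+00, -2.88049587e-01]), 'dq': array([-0.00031212,  0.00015447,  0.00270834,  0.00194437, -0.00118203,
        0.00084631]), 'effort': array([-1.32064906e-03, -5.84764588e+01,  2.94105667e+01,  6.95474714e+00,
       -3.25065463e-03,  6.14038996e-06]), 'tcp_pos': array([0.20761115, 0.64187001, 0.25549651]), 'ee_rot': array([-5.40920201e-04, -5.88319456e-01,  8.08628281e-01, -4.77600437e-04]), 'ft_force': array([-1.02439685, -0.01008736,  0.58967195]), 'moment': array([-0.02023906,  0.01752908,  0.02060225]), 'finger_gap': 0.08491197967557051} 0.025
```

View pics/st.png

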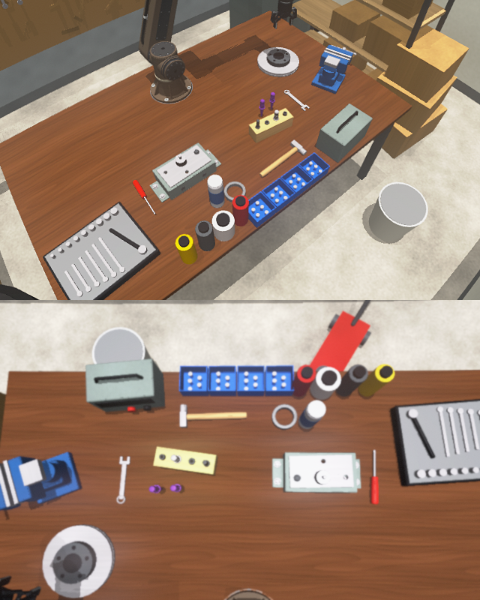

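Picture 1: the crossmember is at about (320,472)−300 in the top half and the wooden block at (185,460). Two purple decoys stand next to the block. Next: close crops.

Run:
```python
from h import *
a=load('s0')['img'];b=load('t0')['img']
c=lambda i,x,y,w,h,f:cv2.resize(i[y:y+h,x:x+w],None,fx=f,fy=f,interpolation=cv2.INTER_CUBIC)
# rack top(195..295,190..240) ; beam top (355..485,195..260)
r1=np.hstack([c(b,195,185,100,75,4),c(a,325,115,100,75,4)])
r2=np.hstack([c(b,355,195,130,75,400/130),c(a,190,180,130,75,400/130)])
cv2.imwrite('pics/c1.png',np.vstack([r1,r2]))
```

```text
(no output)
```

View pics/c1.png

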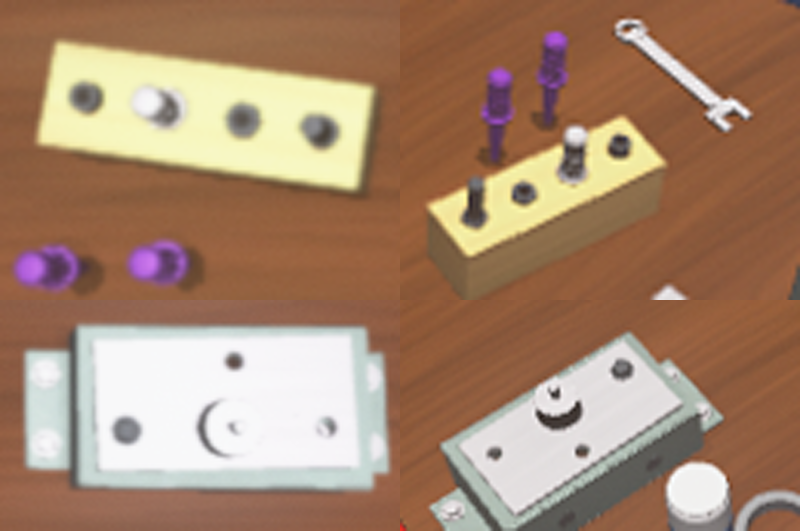

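Picture 2. Candidates for the drift in the block's top crop are (158,105), white-topped with a wide collar, and (320,130), the slim punch. The purple lookalikes stand off the block at (45,265) and (160,262). Candidates for the cap screw are (86,97) and (243,120), to be told apart up close. The hex bolt is at the +y end of the plate, the drift hole at the −y end, and the side hole on +x.

Run:
```python
from h import *
b=load('t0')
T=lambda P,x,y,f:np.array(P)/f+[x,y]
rk=onz(b,T([(57,40),(375,87),(360,190),(37,145)],195,185,4),.07)
print(rk.round(4),rk.mean(0))
d=(rk[0]+rk[3]-rk[1]-rk[2]);print('rack y dir',np.degrees(np.arctan2(d[1],d[0]))-90)
print('slots',onz(b,T([(86,97),(165,108),(243,120),(320,132)],195,185,4),.075).round(4))
f=400/130
h=onz(b,T([(126,430),(326,427),(234,360)],355,195,f),.086);print('hex,drift,side',h.round(4))
w=onz(b,T([(77,325),(366,327),(372,490),(75,487)],355,195,f),.078);print(w.round(4),w.mean(0))
p=onz(b,T([(94,337),(352,333),(360,467),(97,471)],355,195,f),.086);print(p.round(4),p.mean(0))
o=bot.observe();print(R.from_quat(np.roll(o['ee_rot'],-1)).as_matrix().round(3))
```

```text
[[0.6318 0.3381 0.07  ]
 [0.6    0.1186 0.07  ]
 [0.5299 0.1275 0.07  ]
 [0.5596 0.3484 0.07  ]] [0.58033106 0.23314564 0.07      ]
rack y dir -7.948767510454175
slots [[0.592  0.3149 0.075 ]
 [0.5847 0.2607 0.075 ]
 [0.5767 0.2073 0.075 ]
 [0.5687 0.1548 0.075 ]]
hex,drift,side [[ 0.2711 -0.1634  0.086 ]
 [ 0.276  -0.3272  0.086 ]
 [ 0.3283 -0.2541  0.086 ]]
[[ 0.354  -0.1253  0.078 ]
 [ 0.3555 -0.3665  0.078 ]
 [ 0.2255 -0.3646  0.078 ]
 [ 0.2236 -0.1216  0.078 ]] [ 0.28965731 -0.24448052  0.078     ]
[[ 0.3454 -0.1384  0.086 ]
 [ 0.3514 -0.352   0.086 ]
 [ 0.2452 -0.3531  0.086 ]
 [ 0.2384 -0.1389  0.086 ]] [ 0.29509663 -0.2456134   0.086     ]
[[-0.308 -0.951 -0.   ]
 [-0.951  0.308 -0.001]
 [ 0.001 -0.    -1.   ]]
```

Emit:
arm_command(increments=[[0.085,0.025,-0.048,0,0,0,8],[0.085,0.05,-0.095,0,0,0,16],[0.085,0.075,-0.143,0,0,0,24],[0.085,0.1,-0.19,0,0,0,32],[0.085,0.125,-0.238,0,0,0,40],[0.085,0.15,-0.285,0,0,0,48],[0.085,0.175,-0.333,0,0,0,56],[0.085,0.2,-0.38,0,0,0,64],[0.085,0.223,-0.428,0,0,0,72],[0.085,0.246,-0.476,0,0,0,80]])

```text
t: 1.1
tcp_pos: [0.56, 0.2848, 0.2562]
ee_rot: [-0.0, 0.072, 0.997, -0.0]
ft_force: [0.6, 1.0, 0.3]
finger_gap: 0.0852
```

Run:
```python
from h import *
b=load('t0')
T=lambda P:(np.array(P)-[0,300])/(400/130)+[355,195]
h=onz(b,T([(126,430),(326,427),(234,360)]),.086);print('hex,drift,side',h.round(4))
w=onz(b,T([(77,325),(366,327),(372,490),(75,487)]),.078);print(w.round(4),w.mean(0))
o=bot.observe();print(o['t'],o['tcp_pos'],R.from_quat(np.roll(o['ee_rot'],-1)).as_matrix().round(3))
s=snap('wrist','w1');print({k:v for k,v in s.items() if k!='img'})
cv2.imwrite('pics/w1v.png',cv2.resize(s['img'],(800,500)))
```

```text
hex,drift,side [[ 0.5182 -0.1687  0.086 ]
 [ 0.5219 -0.3383  0.086 ]
 [ 0.5789 -0.2624  0.086 ]]
[[ 0.6098 -0.129   0.078 ]
 [ 0.6089 -0.3787  0.078 ]
 [ 0.469  -0.3771  0.078 ]
 [ 0.4694 -0.1253  0.078 ]] [ 0.53927113 -0.25253668  0.078     ]
1.1 [0.56003308 0.28478144 0.25617423] [[-0.99   0.143 -0.   ]
 [ 0.143  0.99  -0.   ]
 [ 0.    -0.    -1.   ]]
{'vertical_fov': 59.11976956382892, 'cx': 319.282500207849, 'cy': 202.2153751940291, 'k1': -0.023641776061742354, 'xyz': array([0.54740812, 0.20091063, 0.37383085]), 'rotation': array([ 0.07175488, -0.01192323, -0.16519636,  0.98357472])}
```

View pics/w1v.png

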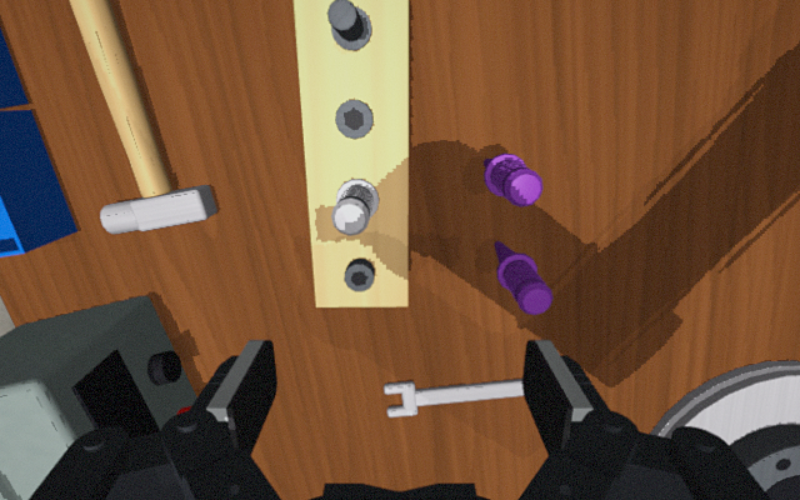

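Picture 3 (wrist). The block holds, from top to bottom, the punch (345,20), the flat wide short screw (354,119), the drift (355,205) and the tall narrow cap screw (359,273). The cap screw therefore sits at the +y end and the drift next to it.

Run:
```python
from h import *
s=load('w1');g=lambda P,z:onz(s,np.array(P)*.8,z).round(4)
print('drift collar',g([(360,193)],.075),'drift top',g([(350,218)],.123),'bolt',g([(359,276)],.084),'short',g([(354,119)],.077))
print('corners',g([(316,307),(408,307)],.07))
b=load('t0');
print('top: drift dome',onz(b,[[195+148/4,185+101/4]],.125))
k=cv2.resize(s['img'][120:260,220:350],None,fx=5,fy=5,interpolation=cv2.INTER_CUBIC)[:600]
k2=load('t0')['img'][195:265,355:485];k2=cv2.resize(k2,(650,350),interpolation=cv2.INTER_CUBIC)
cv2.imwrite('pics/c2.png',k)
```

```text
drift collar [[0.5826 0.2563 0.075 ]] drift top [[0.5853 0.2612 0.123 ]] bolt [[0.5925 0.3131 0.084 ]] short [[0.5778 0.2077 0.077 ]]
corners [[0.6316 0.3389 0.07  ]
 [0.5622 0.3491 0.07  ]]
top: drift dome [[0.58431451 0.25939213 0.125     ]]
```

View pics/c2.png

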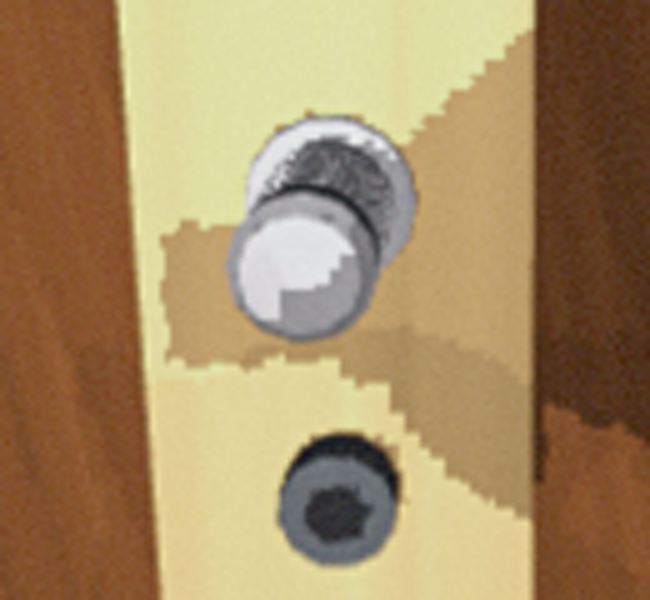

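Picture 4 (crop): drift collar centred at full-frame px (286.2,159.6), its dome at (280.8,172.8), and the cap screw head top at (287.4,221.6).

Run:
```python
from h import *
s=load('w1')
print(onz(s,[(286.2,159.6)],.075),onz(s,[(280.8,172.8)],.119),onz(s,[(287.4,221.6)],.084),onz(s,[(283.2,95.2)],.077))
o=bot.observe();M=R.from_quat(np.roll(o['ee_rot'],-1)).as_matrix();print(o['tcp_pos'])
```

```text
[[0.5848717  0.26056573 0.075     ]] [[0.58507412 0.2610202  0.119     ]] [[0.59247867 0.31392726 0.084     ]] [[0.57778804 0.20770154 0.077     ]]
[0.56402779 0.28004871 0.25573455]
```

Emit:
arm_command(increments=[[0.085,-0.012,-0.008,0.01,0,0,0],[0.085,-0.0235,-0.016,0.04,0,0,0],[0.085,-0.0235,-0.016,0.075,0,0,0],[0.085,-0.0235,-0.016,0.075,0,0,0],[0.085,-0.0235,-0.016,0.075,0,0,0],[0.085,-0.0235,-0.016,0.075,0,0,0],[0.085,-0.0235,-0.016,0.075,0,0,0],[0.085,-0.0235,-0.016,0.075,0,0,0],[0.085,-0.0235,-0.016,0.075,0,0,0],[0.085,-0.0235,-0.016,0.075,0,0,0]])

```text
t: 2.15
tcp_pos: [0.5802, 0.2676, 0.1818]
ee_rot: [0.0, 0.069, 0.998, 0.0]
ft_force: [-0.8, -0.6, -0.1]
finger_gap: 0.0852
```

```bash
cat >> h.py <<'E'
def to(x,y,z,yaw=None):
    o=bot.observe();q=R.from_quat(np.roll(o['ee_rot'],-1));M=q.as_matrix()
    d=M.T@(np.array([x,y,z])-o['tcp_pos']);a=np.degrees(np.arctan2(M[1,0],M[0,0]))
    w=None
    if yaw is not None:
        c=np.radians(yaw);D=np.array([[np.cos(c),np.sin(c),0],[np.sin(c),-np.cos(c),0],[0,0,-1]]).T
        D=np.c_[[np.cos(c),np.sin(c),0],[np.sin(c),-np.cos(c),0],[0,0,-1]]
        w=np.degrees((q.inv()*R.from_matrix(D)).as_rotvec()).round(2)
    print('t',round(o['t'],2),'tcp',o['tcp_pos'].round(4),'yaw',a.round(2),'tilt',np.degrees(M[:2,2]).round(2),'F',np.round(o['ft_force'],1),'M',np.round(o['moment'],2),'gap',round(o['finger_gap'],4));print('inc mm',(d*1e3).round(1),'rot',w)
E
python3 -c "
from h import *
to(.585,.2608,.106,172.1)"
```

```text
t 2.15 tcp [0.5802 0.2676 0.1818] yaw 172.09 tilt [0.03 0.03] F [-0.8 -0.6 -0.1] M [ 0.    0.   -0.05] gap 0.0852
inc mm [-5.7 -6.1 75.8] rot [ 0.03  0.03 -0.01]
```

Emit:
arm_command(increments=[[0.085,-0.0057,-0.0061,0.005,0,0,0],[0.085,-0.0057,-0.0061,0.03,0,0,0],[0.085,-0.0057,-0.0061,0.055,0,0,0],[0.085,-0.0057,-0.0061,0.076,0,0,0],[0.085,-0.0057,-0.0061,0.076,0,0,0],[0.085,-0.0057,-0.0061,0.076,0,0,0],[0.018,-0.0057,-0.0061,0.076,0,0,0],[0.018,-0.0057,-0.0061,0.076,0,0,0],[0.018,-0.0057,-0.0061,0.076,0,0,0],[0.018,-0.0057,-0.0061,0.076,0,0,0]], newtons=60)

```text
t: 3.15
tcp_pos: [0.5852, 0.2607, 0.106]
ee_rot: [0.0, 0.069, 0.998, 0.0]
ft_force: [0.5, -0.5, -0.2]
finger_gap: 0.0278
```

```bash
python3 -c "
from h import *
to(.585,.2608,.106,172.1)"
```

```text
t 3.15 tcp [0.5852 0.2607 0.106 ] yaw 172.08 tilt [0.05 0.04] F [ 0.5 -0.5 -0.2] M [-0.02  0.01  0.  ] gap 0.0278
inc mm [ 0.2  0.  -0. ] rot [ 0.04  0.04 -0.02]
```

Emit:
arm_command(increments=[[0.018,0,0,0,0,0,0],[0.018,0,0,0,0,0,0],[0.018,0,0,0,0,0,0],[0.018,0,0,0,0,0,0],[0.018,0,0,-0.005,0,0,0],[0.018,0,0,-0.02,0,0,0],[0.018,0,0,-0.045,0,0,0],[0.018,0,0,-0.075,0,0,0],[0.018,0,0,-0.105,0,0,0],[0.018,0,0,-0.12,0,0,0]], newtons=80)

```text
t: 4.15
tcp_pos: [0.5855, 0.2609, 0.228]
ee_rot: [0.001, 0.069, 0.998, 0.001]
ft_force: [0.6, 0.6, -2.1]
finger_gap: 0.0201
```

```bash
python3 -c "
from h import *
to(.57,-.20,.245,172.1)"
```

```text
t 4.15 tcp [0.5855 0.2609 0.228 ] yaw 172.08 tilt [0.13 0.08] F [ 0.6  0.6 -2.1] M [ 0.05 -0.07  0.05] gap 0.0201
inc mm [ -48.2 -458.6  -17.7] rot [ 0.1   0.11 -0.02]
```

Emit:
arm_command(increments=[[0.018,-0.004,-0.035,-0.028,0,0,0],[0.018,-0.008,-0.08,-0.028,0,0,0],[0.018,-0.014,-0.128,-0.028,0,0,0],[0.018,-0.019,-0.176,-0.028,0,0,-1],[0.018,-0.024,-0.224,-0.028,0,0,-3],[0.018,-0.029,-0.272,-0.028,0,0,-5],[0.018,-0.034,-0.32,-0.028,0,0,-7],[0.018,-0.04,-0.368,-0.028,0,0,-8],[0.018,-0.044,-0.416,-0.028,0,0,-8],[0.018,-0.048,-0.46,-0.028,0,0,-8]])

```text
t: 5.15
tcp_pos: [0.5682, -0.2036, 0.2531]
ee_rot: [-0.0, -0.001, 1.0, 0.0]
ft_force: [1.2, 0.4, -1.6]
finger_gap: 0.0204
```

Emit:
arm_command(increments=[[0.018,0,0,0,0,0,0],[0.018,0,0,0,0,0,0],[0.018,0,0,0,0,0,0],[0.018,0,0,0,0,0,0],[0.018,0,0,0,0,0,0],[0.018,0,0,0,0,0,0],[0.018,0,0,0,0,0,0],[0.018,0,0,0,0,0,0],[0.018,0,0,0,0,0,0],[0.018,0,0,0,0,0,0]])

```text
t: 6.15
tcp_pos: [0.5691, -0.2016, 0.2533]
ee_rot: [-0.0, -0.001, 1.0, 0.0]
ft_force: [1.1, -0.3, -0.7]
finger_gap: 0.0204
```

Run:
```python
from h import *
to(.522,-.338,.255,180)
s=snap('wrist','w2');print(s['xyz'])
cv2.imwrite('pics/w2v.png',cv2.resize(s['img'],(800,500)))
```

```text
t 6.15 tcp [ 0.5691 -0.2016  0.2533] yaw -179.92 tilt [-0.  0.] F [ 1.1 -0.3 -0.7] M [ 0.01 -0.04  0.02] gap 0.0204
inc mm [  47.2 -136.3   -1.7] rot [ 0.   -0.    0.08]
[ 0.56865153 -0.28636591  0.370955  ]
```

View pics/w2v.png

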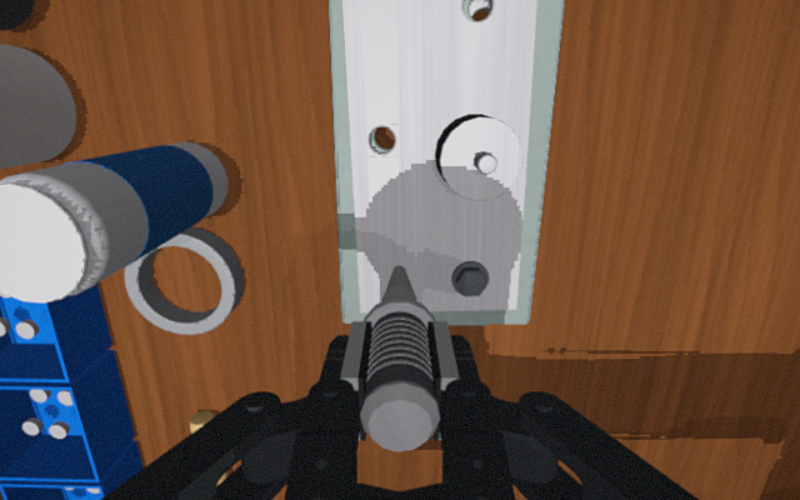

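Picture 5 (wrist). The drift hangs straight in the jaws. The drift hole is at (480,8), the side hole at (382,139), the stud at (487,162) and the hex bolt at (470,278), in 800-wide px.

Run:
```python
from h import *
i=load('w2')['img']
c=lambda x,y,w,h,f:cv2.resize(i[y:y+h,x:x+w],None,fx=f,fy=f,interpolation=cv2.INTER_CUBIC)
cv2.imwrite('pics/c3.png',np.vstack([np.hstack([c(360,0,50,40,8),c(280,90,50,40,8)]),np.hstack([c(265,235,100,35,4),c(350,205,50,35,8)[:140]]) ]) if 0 else np.vstack([np.hstack([c(360,0,50,36,8),c(280,92,50,36,8)]),np.hstack([c(352,204,50,36,8),c(364,112,50,36,8)])]))
s=load('w2');g=lambda P,z:onz(s,np.array(P)*.8,z).round(4)
print(g([(331,0),(343,323),(530,323),(563,0)],.078))
```

```text
[[ 0.6089 -0.3432  0.078 ]
 [ 0.6105 -0.1297  0.078 ]
 [ 0.471  -0.1296  0.078 ]
 [ 0.4715 -0.3435  0.078 ]]
```

View pics/c3.png

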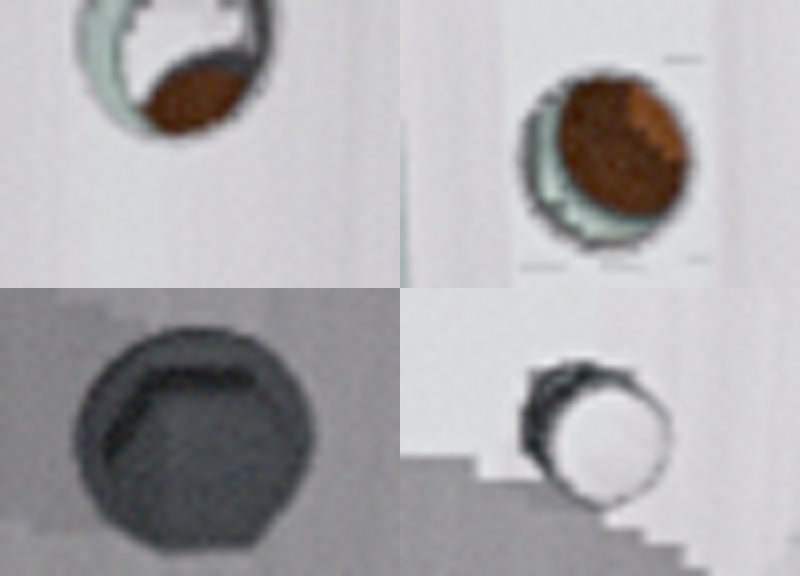

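Picture 6 (crop): drift-hole mouth at about (382,5) full frame, side-hole mouth at about (355.7,112.3), hex bolt at (376.5,215.5). The pale caged nut and part of its own hole show through the drift hole, so a closer look is worth it.

Emit:
arm_command(increments=[[0.018,0.01,-0.02,0,0,0,0],[0.018,0.02,-0.045,0,0,0,0],[0.018,0.04,-0.07,0,0,0,0],[0.018,0.047,-0.08,0,0,0,0],[0.018,0.047,-0.08,0,0,0,0],[0.018,0.047,-0.08,0,0,0,0],[0.018,0.047,-0.08,0,0,0,0],[0.018,0.047,-0.08,0,0,0,0],[0.018,0.047,-0.08,0,0,0,0],[0.018,0.047,-0.08,0,0,0,0]])

```text
t: 7.2
tcp_pos: [0.5225, -0.2813, 0.2532]
ee_rot: [-0.0, -0.001, 1.0, 0.0]
ft_force: [0.9, 0.5, -2.8]
finger_gap: 0.0208
```

Run:
```python
from h import *
s=load('w2')
print('hole',onz(s,[(382,5)],.086),'side',onz(s,[(355.7,112.3)],.086),'hex',onz(s,[(376.5,215.5)],.092),'stud',onz(s,[(364+26,112+(437-288)/8)],.133))
to(.522,-.338,.255,180)
s=snap('wrist','w3')
p=proj(s,[[.522,-.338,.086]])[0];print(p,s['xyz'])
x,y=(p-[25,20]).astype(int);print(x,y)
cv2.imwrite('pics/c4.png',cv2.resize(s['img'][y:y+40,x:x+50],None,fx=15,fy=15,interpolation=cv2.INTER_CUBIC))
```

```text
hole [[ 0.52335328 -0.33836682  0.086     ]] side [[ 0.53997087 -0.26269988  0.086     ]] hex [[ 0.52011091 -0.17795891  0.092     ]] stud [[ 0.5213751  -0.25469404  0.133     ]]
t 7.2 tcp [ 0.5225 -0.2813  0.2532] yaw -179.89 tilt [-0.  0.] F [ 0.9  0.5 -2.8] M [ 0.   -0.03 -0.05] gap 0.0208
inc mm [  0.6 -56.7  -1.8] rot [ 0.   -0.    0.11]
[319.32259671 117.99115126] [ 0.52208505 -0.36606041  0.37089754]
294 97
```

View pics/c4.png

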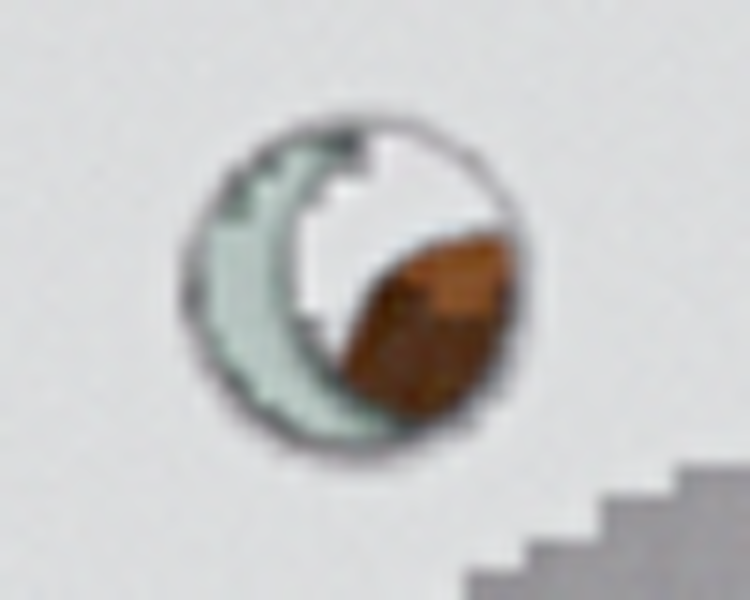

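Picture 7 (crop of w3). Plate mouth centre at crop (354,286). The crossmember web shows as a green crescent on the left (+x), and the white nut with its hole at lower right, so the nut is offset towards −x and +y.

Run:
```python
from h import *
from scipy.optimize import least_squares
s=load('w3');px=lambda P:(np.array(P,float)+.5)/15-.5+[294,97]
o=s['xyz']
print('plate',onz(s,px([(354,286)]),.086), 'diam', np.ptp(onz(s,px([(183,286),(525,286)]),.086)[:,0]))
def fit(P,z,r):
    X=onz(s,px(P),z)[:,:2]; f=lambda c:np.hypot(*(X-c).T)-r
    q=least_squares(f,X.mean(0)-[0.004,0]); print(z,q.x,(q.fun*1e3).round(2)); return q.x
b=fit([(310,200),(292,240),(290,290),(305,340),(345,395),(400,425)],.078,.0085)
n=fit([(345,350),(370,300),(400,265),(450,240),(500,225)],.069,.0085)
print('nut off',(n-b)*1e3,np.hypot(*(n-b)*1e3))
s=load('w2')
print('side',onz(s,[(280+607/8,92+160/8)],.086),'hex',onz(s,[(352+195/8,204+(440-288)/8)],.093))
```

```text
plate [[ 0.52372775 -0.33984841  0.086     ]] diam 0.017988724587779115
0.078 [ 0.51871731 -0.33975633] [-0.13  0.08  0.06 -0.02  0.01 -0.05]
0.069 [ 0.51589415 -0.33288798] [ 0.15 -0.07 -0.04 -0.19  0.21]
nut off [-2.82315964  6.86834663] 7.425928617751568
side [[ 0.5398405 -0.2629302  0.086    ]] hex [[ 0.52002841 -0.17149647  0.093     ]]
```

Run:
```python
from h import *
s=load('w2')
print('side',onz(s,[(280+207/8,92+160/8)],.086),'hex',onz(s,[(352+195/8,204+(440-288)/8)],.093))
print('tip proj',proj(s,[[.5691,-.2016,.1533],[.5691,-.2016,.20]]))
s=load('w3');print('tip3',proj(s,[[.5225,-.2813,.1532]]))
cv2.imwrite('pics/c5.png',cv2.resize(s['img'][195:255,280:360],None,fx=8,fy=8,interpolation=cv2.INTER_CUBIC))
```

```text
side [[ 0.57918007 -0.26293099  0.086     ]] hex [[ 0.52002841 -0.17149647  0.093     ]]
tip proj [[318.62399675 215.78739864]
 [318.47930273 247.36949677]]
tip3 [[318.57117053 215.74892443]]
```

View pics/c5.png

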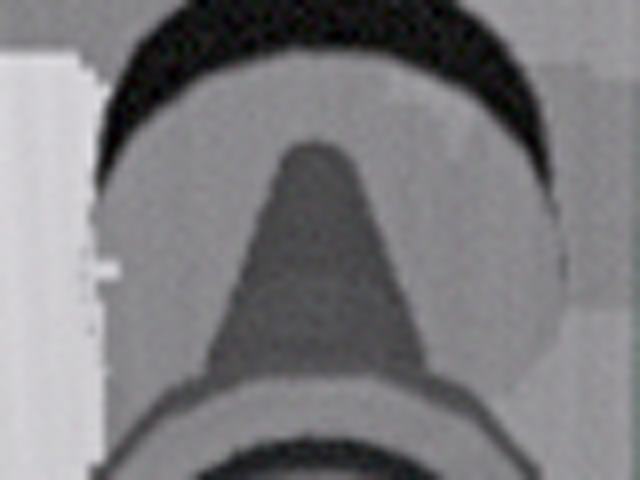

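Picture 8: tip at px (319.5,217), against a projected (318.6,215.7), so drift and camera agree to about 0.7 mm. Plan: enter 2 mm to −x of the plate-hole centre.

Emit:
arm_command(increments=[[0.018,0,-0.03,0,0,0,0],[0.018,0,-0.059,0,0,0,0],[0.018,0,-0.059,0.02,0,0,0],[0.018,0,-0.059,0.05,0,0,0],[0.018,0,-0.059,0.063,0,0,0],[0.018,0,-0.059,0.063,0,0,0],[0.018,0,-0.059,0.066,0,0,0],[0.018,0,-0.059,0.07,0,0,0],[0.018,0,-0.059,0.074,0,0,0],[0.018,0,-0.059,0.078,0,0,0]])

```text
t: 8.25
tcp_pos: [0.5226, -0.3407, 0.1757]
ee_rot: [0.001, -0.001, 1.0, -0.0]
ft_force: [0.2, -0.1, -1.9]
finger_gap: 0.0202
```

```bash
python3 -c "
from h import *
to(.5223,-.3404,.172,180)"
```

```text
t 8.25 tcp [ 0.5226 -0.3407  0.1757] yaw -179.91 tilt [ 0.06 -0.02] F [ 0.2 -0.1 -1.9] M [-0.01  0.04 -0.  ] gap 0.0202
inc mm [0.3 0.3 3.7] rot [-0.02  0.06  0.09]
```

Emit:
arm_command(increments=[[0.018,0,0,0.0015,0,0,0],[0.018,0,0,0.003,0,0,0],[0.018,0.001,0,0.0035,0,0,0],[0.018,0.002,0,0.0035,0,0,0],[0.018,0.003,0.0005,0.0035,0,0,0],[0.018,0.004,0.001,0.0035,0,0,0],[0.018,0.005,0.002,0.0035,0,0,0],[0.018,0.0055,0.003,0.0035,0,0,0],[0.018,0.0055,0.003,0.0035,0,0,0],[0.018,0.0055,0.003,0.0035,0,0,0]])

```text
t: 9.25
tcp_pos: [0.5188, -0.3385, 0.173]
ee_rot: [0.002, -0.001, 1.0, -0.001]
ft_force: [5.9, -2.6, -2.0]
finger_gap: 0.0202
```

```bash
python3 -c "
from h import *
to(.5171,-.3377,.172,180)"
```

```text
t 9.25 tcp [ 0.5188 -0.3385  0.173 ] yaw -179.88 tilt [ 0.25 -0.12] F [ 5.9 -2.6 -2. ] M [-1.21 -2.42  0.01] gap 0.0202
inc mm [1.7 0.8 1. ] rot [-0.12  0.25  0.12]
```

Emit:
arm_command(increments=[[0.018,0.001,0,0,0,0,0],[0.018,0.002,0.0005,0,0,0,0],[0.018,0.002,0.001,0,0,0,0],[0.018,0.002,0.001,0,0,0,0],[0.018,0.002,0.001,0,0,0,0],[0.018,0.002,0.001,0.001,0,0,0],[0.018,0.002,0.001,0.002,0,0,0],[0.018,0.002,0.001,0.003,0,0,0],[0.018,0.002,0.001,0.004,0,0,0],[0.018,0.002,0.001,0.004,0,0,0]])

```text
t: 10.25
tcp_pos: [0.5173, -0.3378, 0.1697]
ee_rot: [0.003, -0.001, 1.0, -0.001]
ft_force: [5.4, -2.9, -0.1]
finger_gap: 0.0203
```

```bash
python3 -c "
from h import *
to(.5171,-.3377,.167,180)"
```

```text
t 10.25 tcp [ 0.5173 -0.3378  0.1697] yaw -179.87 tilt [ 0.33 -0.17] F [ 5.4 -2.9 -0.1] M [-1.29 -2.42  0.01] gap 0.0203
inc mm [0.2 0.1 2.7] rot [-0.17  0.33  0.13]
```

Emit:
arm_command(increments=[[0.018,0,0,0.0005,0,0,0],[0.018,0,0,0.001,0,0,0],[0.018,0,0,0.0015,0,0,0],[0.018,0,0,0.002,0,0,0],[0.018,0,0,0.0025,0,0,0],[0.018,0,0,0.003,0,0,0],[0.018,0,0,0.003,0,0,0],[0.018,0,0,0.003,0,0,0],[0.018,0,0,0.003,0,0,0],[0.018,0,0,0.003,0,0,0]])

```text
t: 11.25
tcp_pos: [0.5174, -0.3378, 0.1672]
ee_rot: [0.003, -0.001, 1.0, -0.002]
ft_force: [4.7, -0.5, 4.3]
finger_gap: 0.0203
```

```bash
python3 -c "
from h import *
to(.5171,-.3377,.167,180)"
```

```text
t 11.25 tcp [ 0.5174 -0.3378  0.1672] yaw -179.86 tilt [ 0.35 -0.18] F [ 4.7 -0.5  4.3] M [-0.79 -2.16 -0.02] gap 0.0203
inc mm [0.3 0.1 0.2] rot [-0.18  0.35  0.14]
```

Emit:
arm_command(increments=[[0.018,0,0,0.0005,0,0,0],[0.018,0,0,0.001,0,0,0],[0.018,0,0,0.0015,0,0,0],[0.018,0,0,0.002,0,0,0],[0.018,0,0,0.0025,0,0,0],[0.018,0,0,0.003,0,0,0],[0.018,0,0,0.003,0,0,0],[0.018,0,0,0.003,0,0,0],[0.018,0,0,0.003,0,0,0],[0.018,0,0,0.003,0,0,0]])

```text
t: 12.25
tcp_pos: [0.5175, -0.3378, 0.1643]
ee_rot: [0.003, -0.001, 1.0, -0.002]
ft_force: [4.3, -1.9, 4.2]
finger_gap: 0.0202
```

```bash
python3 -c "
from h import *
to(.5171,-.3377,.167,180)"
```

```text
t 12.25 tcp [ 0.5175 -0.3378  0.1643] yaw -179.86 tilt [ 0.36 -0.18] F [ 4.3 -1.9  4.2] M [-0.75 -2.17  0.01] gap 0.0202
inc mm [ 0.4  0.1 -2.7] rot [-0.18  0.36  0.14]
```

Emit:
arm_command(increments=[[0.018,-0.0003,-0.0002,0.001,0,0,0],[0.018,-0.0006,-0.0004,0.002,0,0,0],[0.018,-0.0009,-0.0006,0.003,0,0,0],[0.018,-0.0012,-0.0008,0.004,0,0,0],[0.018,-0.0015,-0.001,0.005,0,0,0],[0.018,-0.0018,-0.0012,0.006,0,0,0],[0.018,-0.0021,-0.0015,0.007,0,0,0],[0.018,-0.0024,-0.0017,0.008,0,0,0],[0.018,-0.0024,-0.0018,0.008,0,0,0],[0.018,-0.0024,-0.0018,0.008,0,0,0]])

```text
t: 13.25
tcp_pos: [0.5185, -0.3389, 0.1547]
ee_rot: [0.001, -0.001, 1.0, -0.001]
ft_force: [6.5, -1.4, 4.4]
finger_gap: 0.0198
```

```bash
python3 -c "
from h import *
to(.5193,-.3404,.122,180)"
```

```text
t 13.25 tcp [ 0.5185 -0.3389  0.1547] yaw -179.89 tilt [ 0.17 -0.07] F [ 6.5 -1.4  4.4] M [-0.45 -2.29  0.01] gap 0.0198
inc mm [-0.7 -1.5 32.8] rot [-0.07  0.17  0.11]
```

Emit:
arm_command(increments=[[0.018,-0.0002,-0.0002,0.001,0,0,0],[0.018,-0.0003,-0.0003,0.002,0,0,0],[0.018,-0.0004,-0.0004,0.003,0,0,0],[0.018,-0.0005,-0.0006,0.004,0,0,0],[0.018,-0.0006,-0.0008,0.005,0,0,0],[0.018,-0.0007,-0.001,0.006,0,0,0],[0.018,-0.0008,-0.0011,0.007,0,0,0],[0.018,-0.0009,-0.0012,0.008,0,0,0],[0.018,-0.001,-0.0012,0.009,0,0,0],[0.018,-0.001,-0.0012,0.01,0,0,0]])

```text
t: 14.25
tcp_pos: [0.5185, -0.3397, 0.1439]
ee_rot: [0.0, -0.001, 1.0, -0.0]
ft_force: [4.9, -0.2, 3.6]
finger_gap: 0.0202
```

```bash
python3 -c "
from h import *
to(.5193,-.3404,.122,180)"
```

```text
t 14.25 tcp [ 0.5185 -0.3397  0.1439] yaw -179.92 tilt [ 0.03 -0.01] F [ 4.9 -0.2  3.6] M [-0.14 -2.   -0.  ] gap 0.0202
inc mm [-0.8 -0.7 21.9] rot [-0.01  0.03  0.08]
```

Emit:
arm_command(increments=[[0.018,0,-0.0001,0.001,0,0,0],[0.018,0,-0.0002,0.002,0,0,0],[0.018,0,-0.0003,0.003,0,0,0],[0.018,0,-0.0003,0.004,0,0,0],[0.018,0,-0.0003,0.005,0,0,0],[0.018,0,-0.0003,0.006,0,0,0],[0.018,0,-0.0003,0.007,0,0,0],[0.018,0,-0.0003,0.008,0,0,0],[0.018,0,-0.0003,0.009,0,0,0],[0.018,0,-0.0003,0.01,0,0,0]])

```text
t: 15.25
tcp_pos: [0.5185, -0.3398, 0.1337]
ee_rot: [0.0, -0.001, 1.0, 0.0]
ft_force: [5.0, 0.3, 2.4]
finger_gap: 0.0204
```

```bash
python3 -c "
from h import *
to(.5193,-.3404,.122,180)"
```

```text
t 15.25 tcp [ 0.5185 -0.3398  0.1337] yaw -179.92 tilt [0.03 0.01] F [5.  0.3 2.4] M [ 0.23 -2.08 -0.03] gap 0.0204
inc mm [-0.8 -0.6 11.7] rot [0.01 0.03 0.08]
```

Emit:
arm_command(increments=[[0.018,-0.0003,0,0.001,0,0,0],[0.018,-0.0006,0,0.002,0,0,0],[0.018,-0.0008,0,0.003,0,0,0],[0.018,-0.0008,0,0.004,0,0,0],[0.018,-0.0008,0,0.005,0,0,0],[0.018,-0.0008,0,0.006,0,0,0],[0.018,-0.0008,0,0.007,0,0,0],[0.018,-0.0008,0,0.008,0,0,0],[0.018,-0.0008,0,0.009,0,0,0],[0.018,-0.0008,0,0.009,0,0,0]])

```text
t: 16.25
tcp_pos: [0.5187, -0.3398, 0.1244]
ee_rot: [-0.0, -0.001, 1.0, 0.0]
ft_force: [3.1, 1.7, -1.0]
finger_gap: 0.02
```

```bash
python3 -c "
from h import *
to(.5193,-.3404,.122,180)"
```

```text
t 16.25 tcp [ 0.5187 -0.3398  0.1244] yaw -179.93 tilt [-0.04  0.02] F [ 3.1  1.7 -1. ] M [ 0.45 -1.37 -0.06] gap 0.02
inc mm [-0.6 -0.6  2.4] rot [ 0.02 -0.04  0.07]
```

Now seat the collar, going about 3 mm past the expected contact.

Emit:
arm_command(increments=[[0.018,0,0,0.0005,0,0,0],[0.018,0,0,0.001,0,0,0],[0.018,0,0,0.0015,0,0,0],[0.018,0,0,0.002,0,0,0],[0.018,0,0,0.0025,0,0,0],[0.018,0,0,0.003,0,0,0],[0.018,0,0,0.0035,0,0,0],[0.018,0,0,0.004,0,0,0],[0.018,0,0,0.0045,0,0,0],[0.018,0,0,0.0045,0,0,0]])

```text
t: 17.25
tcp_pos: [0.5188, -0.3399, 0.122]
ee_rot: [0.0, -0.001, 1.0, -0.0]
ft_force: [-1.4, 6.6, 14.5]
finger_gap: 0.0205
```

```bash
python3 -c "
from h import *
to(.5193,-.3404,.122,180)"
```

```text
t 17.25 tcp [ 0.5188 -0.3399  0.122 ] yaw -179.89 tilt [ 0.01 -0.03] F [-1.4  6.6 14.5] M [ 2.37  0.78 -0.02] gap 0.0205
inc mm [-0.5 -0.5 -0. ] rot [-0.03  0.01  0.11]
```

Emit:
arm_command(increments=[[0.06,0,0,-0.002,0,0,0],[0.06,0,0,-0.002,0,0,0],[0.06,0,0,-0.002,0,0,0],[0.06,0,0,-0.002,0,0,0],[0.06,0,0,-0.005,0,0,0],[0.06,0,0,-0.02,0,0,0],[0.06,0,0,-0.05,0,0,0],[0.06,0,0,-0.09,0,0,0],[0.06,0,0,-0.13,0,0,0],[0.06,0,0,-0.13,0,0,0]])

```text
t: 18.25
tcp_pos: [0.5214, -0.3415, 0.257]
ee_rot: [0.004, -0.001, 1.0, -0.002]
ft_force: [-0.7, -0.9, -0.3]
finger_gap: 0.0599
```

Run:
```python
from h import *
to(.5925,.3139,.19,172.1)
a=snap('scene','s1');b=snap('top','t1')
c=lambda i,x,y,w,h,f:cv2.resize(i[y:y+h,x:x+w],None,fx=f,fy=f,interpolation=cv2.INTER_CUBIC)
w=snap('wrist','w4')
cv2.imwrite('pics/c6.png',np.vstack([cv2.resize(w['img'],(560,350)),np.hstack([c(a['img'],200,180,112,90,2.5),c(b['img'],370,195,112,90,2.5)])]))
```

```text
t 18.25 tcp [ 0.5214 -0.3415  0.257 ] yaw -179.87 tilt [ 0.51 -0.27] F [-0.7 -0.9 -0.3] M [-0.03 -0.08 -0.03] gap 0.0599
inc mm [-72.  655.5  64.6] rot [-0.23  0.53  8.03]
```

View pics/c6.png

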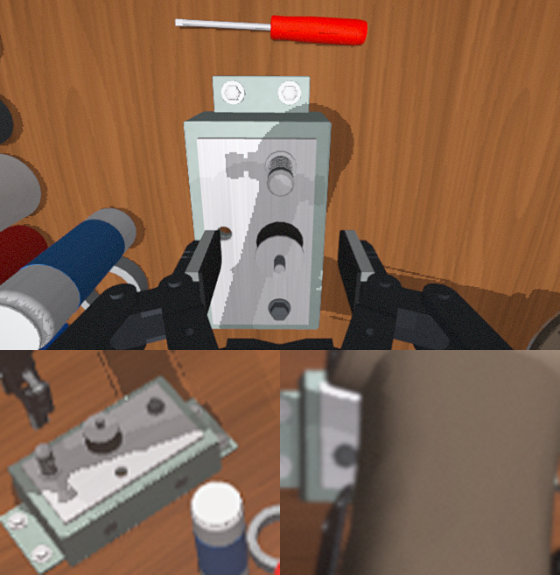

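Picture 9: the drift is upright with its collar flat on the plate, the plate looks parallel to the crossmember, and the side hole is clear at (225,232). Now the screw.

Emit:
arm_command(increments=[[0.06,-0.005,0.045,0,0,0,0],[0.06,-0.01,0.09,0,0,0,0],[0.06,-0.015,0.138,0,0,0,1],[0.06,-0.02,0.186,0,0,0,2],[0.06,-0.025,0.234,0,0,0,3],[0.06,-0.03,0.282,0,0,0,4],[0.06,-0.036,0.33,0,0,0,5],[0.06,-0.042,0.378,0,0,0,6],[0.06,-0.047,0.426,0,0,0,7],[0.06,-0.052,0.474,0,-0.2,0.5,8]])

```text
t: 19.4
tcp_pos: [0.5694, 0.1359, 0.2489]
ee_rot: [-0.005, 0.069, 0.998, 0.001]
ft_force: [-0.0, 0.1, -0.1]
finger_gap: 0.0598
```

```bash
python3 -c "
from h import *
to(.5925,.3139,.19,172.1);print(bot.observe()['joint_positions'])"
```

```text
t 19.4 tcp [0.5694 0.1359 0.2489] yaw 172.05 tilt [-0.61  0.17] F [-0.   0.1 -0.1] M [-0.05 -0.19  0.  ] gap 0.0598
inc mm [  1.  179.4  59.2] rot [ 0.08 -0.63 -0.05]
[ 0.56292038  0.22288327 -0.19172205 -0.0088991  -1.1636773  -0.69804932]
```

Emit:
arm_command(increments=[[0.06,0,0.045,0,0.1,-0.5,0],[0.06,0,0.09,0.01,0.1,-0.5,0],[0.06,0,0.135,0.02,0.1,-0.5,0],[0.06,0.001,0.16,0.04,0.1,-0.5,0],[0.06,0.001,0.175,0.059,0.1,-0.5,0],[0.06,0.001,0.179,0.059,0.1,-0.5,0],[0.06,0.001,0.179,0.059,0.1,-0.5,0],[0.06,0.001,0.179,0.059,0.1,-0.5,0],[0.06,0.001,0.179,0.059,0.1,-0.5,0],[0.06,0.001,0.179,0.059,0.1,-0.5,0]])

```text
t: 20.4
tcp_pos: [0.5938, 0.3112, 0.1929]
ee_rot: [0.0, 0.069, 0.998, 0.001]
ft_force: [0.3, 1.3, 0.0]
finger_gap: 0.0602
```

```bash
python3 -c "
from h import *
to(.5925,.3139,.0975,172.1)"
```

```text
t 20.4 tcp [0.5938 0.3112 0.1929] yaw 172.03 tilt [0.06 0.12] F [0.3 1.3 0. ] M [-0.    0.01  0.01] gap 0.0602
inc mm [ 1.8  2.3 95.4] rot [ 0.13  0.04 -0.07]
```

Emit:
arm_command(increments=[[0.06,0.0018,0.0023,0.02,0,0,0],[0.06,0.0018,0.0023,0.05,0,0,0],[0.06,0.0018,0.0023,0.08,0,0,0],[0.06,0.0018,0.0023,0.09,0,0,0],[0.06,0.0018,0.0023,0.095,0,0,0],[0.06,0.0018,0.0023,0.095,0,0,0],[0.016,0.0018,0.0023,0.095,0,0,0],[0.016,0.0018,0.0023,0.095,0,0,0],[0.016,0.0018,0.0023,0.095,0,0,0],[0.016,0.0018,0.0023,0.095,0,0,0]], newtons=50)

```text
t: 21.4
tcp_pos: [0.5926, 0.3148, 0.0983]
ee_rot: [0.001, 0.069, 0.998, 0.001]
ft_force: [-1.6, -0.4, 6.6]
finger_gap: 0.0195
```

```bash
python3 -c "
from h import *
to(.5925,.3139,.0975,172.1)"
```

```text
t 21.4 tcp [0.5926 0.3148 0.0983] yaw 172.1 tilt [0.1  0.13] F [-1.6 -0.4  6.6] M [-0.08  0.52 -0.02] gap 0.0195
inc mm [-0.  -1.   0.8] rot [0.14 0.08 0.  ]
```

Emit:
arm_command(increments=[[0.016,0,0,0,0,0,0],[0.016,0,0,-0.001,0,0,0],[0.016,0,0,-0.005,0,0,0],[0.016,0,0,-0.02,0,0,0],[0.016,0,0,-0.05,0,0,0],[0.016,0,0,-0.085,0,0,0],[0.016,0,0,-0.11,0,0,0],[0.016,0,0,-0.13,0,0,0],[0.016,0,0,-0.13,0,0,0],[0.016,0,0,-0.13,0,0,0]], newtons=60)

```text
t: 22.4
tcp_pos: [0.5919, 0.3142, 0.2277]
ee_rot: [0.0, 0.069, 0.998, 0.001]
ft_force: [0.1, 0.4, -1.9]
finger_gap: 0.0189
```

Run:
```python
from h import *
to(.577,-.2,.25,172.1)
s=load('w4');i=s['img']
x,y=200,235
cv2.imwrite('pics/w5.png',i)
p=proj(s,[[.577,-.2629,.086]])[0];print('pred side px',p)
x,y=(p-[20,15]).astype(int);print(x,y)
v=snap('wrist','w5')['img']
cv2.imwrite('pics/c7.png',np.vstack([cv2.resize(i[y:y+30,x:x+40],None,fx=12,fy=12,interpolation=cv2.INTER_CUBIC)[:, :480],cv2.resize(v[200:400,200:520],(480,240) )]))
```

```text
t 22.4 tcp [0.5919 0.3142 0.2277] yaw 172.07 tilt [0.03 0.13] F [ 0.1  0.4 -1.9] M [-0.04  0.04 -0.  ] gap 0.0189
inc mm [ -56.2 -511.3  -23.4] rot [ 0.13  0.02 -0.03]
pred side px [255.98920056 268.68759369]
235 253
```

View pics/c7.png

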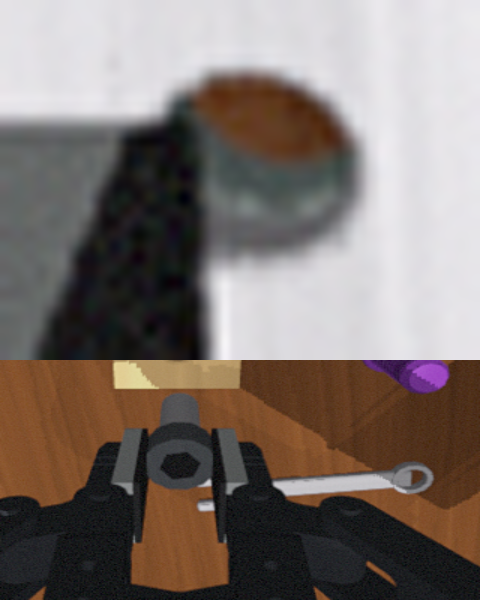

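Picture 10: the screw is held upright with its head top at px (320,285). The side-hole mouth is partly visible, its centre near (257.1,266.6) in w4.

Run:
```python
from h import *
s=load('w4');print('hole',onz(s,[(257.1,266.6)],.086))
s=load('w5');o=bot.observe();t=o['tcp_pos'];print('head',onz(s,[(320,285)],t[2]-.0143)-t)
print('collar w4? drift hole est; screw target below')
to(.5775,-.2648,.25,90)
```

```text
hole [[ 0.57585791 -0.26505358  0.086     ]]
head [[-0.00041864 -0.00033379 -0.0143    ]]
collar w4? drift hole est; screw target below
t 22.45 tcp [0.5916 0.314  0.2266] yaw 172.07 tilt [-0.04  0.06] F [ 0.1 -0.2 -1.9] M [-0.    0.03 -0.01] gap 0.0188
inc mm [ -65.9 -575.2  -24. ] rot [ 1.000e-02 -8.000e-02  8.207e+01]
```

Emit:
arm_command(increments=[[0.016,-0.005,-0.03,-0.02,0,0,5],[0.016,-0.01,-0.075,-0.02,0,0,13],[0.016,-0.015,-0.12,-0.02,0,0,21],[0.016,-0.02,-0.165,-0.02,0,0,29],[0.016,-0.026,-0.21,-0.02,0,0,37],[0.016,-0.032,-0.255,-0.02,0,0,45],[0.016,-0.038,-0.3,-0.02,0,0,53],[0.016,-0.044,-0.345,-0.02,0,0,61],[0.016,-0.05,-0.39,-0.02,0,0,69],[0.016,-0.056,-0.43,-0.02,0,0,77]])

```text
t: 23.45
tcp_pos: [0.5872, -0.1215, 0.2452]
ee_rot: [-0.001, 0.677, 0.736, -0.0]
ft_force: [0.7, -0.1, -1.1]
finger_gap: 0.0189
```

```bash
python3 -c "
from h import *
to(.5775,-.2648,.25,90)"
```

```text
t 23.45 tcp [ 0.5872 -0.1215  0.2452] yaw 94.73 tilt [-0.13  0.06] F [ 0.7 -0.1 -1.1] M [ 0.06 -0.11 -0.01] gap 0.0189
inc mm [-142.   -21.5   -4.9] rot [-0.13 -0.07  4.73]
```

Emit:
arm_command(increments=[[0.016,-0.04,-0.006,-0.004,0,0,2],[0.016,-0.085,-0.012,-0.004,0,0,4.7],[0.016,-0.125,-0.018,-0.004,0,0,4.7],[0.016,-0.142,-0.022,-0.004,0,0,4.7],[0.016,-0.142,-0.022,-0.004,0,0,4.7],[0.016,-0.142,-0.022,-0.004,0,0,4.7],[0.016,-0.142,-0.022,-0.004,0,0,4.7],[0.016,-0.142,-0.022,-0.004,0,0,4.7],[0.016,-0.142,-0.022,-0.004,0,0,4.7],[0.016,-0.142,-0.022,-0.004,0,0,4.7]])

```text
t: 24.45
tcp_pos: [0.5791, -0.2621, 0.2503]
ee_rot: [-0.0, 0.704, 0.71, 0.0]
ft_force: [-0.5, 0.2, -1.1]
finger_gap: 0.0189
```

```bash
python3 -c "
from h import *
to(.5770,-.2648,.16,90)"
```

```text
t 24.45 tcp [ 0.5791 -0.2621  0.2503] yaw 90.44 tilt [0.01 0.07] F [-0.5  0.2 -1.1] M [-0.03  0.03  0.03] gap 0.0189
inc mm [-2.8 -2.1 90.3] rot [ 0.01 -0.07  0.44]
```

Emit:
arm_command(increments=[[0.016,-0.0028,-0.0021,0.02,0,0,0.4],[0.016,-0.0028,-0.0021,0.05,0,0,0.4],[0.016,-0.0028,-0.0021,0.08,0,0,0.4],[0.016,-0.0028,-0.0021,0.088,0,0,0.4],[0.016,-0.0028,-0.0021,0.088,0,0,0.4],[0.016,-0.0028,-0.0021,0.088,0,0,0.4],[0.016,-0.0028,-0.0021,0.088,0,0,0.4],[0.016,-0.0028,-0.0021,0.088,0,0,0.4],[0.016,-0.0028,-0.0021,0.088,0,0,0.4],[0.016,-0.0028,-0.0021,0.088,0,0,0.4]])

```text
t: 25.45
tcp_pos: [0.577, -0.2655, 0.1627]
ee_rot: [-0.0, 0.707, 0.707, 0.001]
ft_force: [1.1, 0.9, -1.1]
finger_gap: 0.0189
```

```bash
python3 -c "
from h import *
to(.5770,-.2648,.15,90)"
```

```text
t 25.45 tcp [ 0.577  -0.2655  0.1627] yaw 89.98 tilt [0.04 0.06] F [ 1.1  0.9 -1.1] M [-0.02 -0.04  0.04] gap 0.0189
inc mm [ 0.7  0.  12.7] rot [ 0.04 -0.06 -0.02]
```

Descend slowly 17 mm with a small correction, watching the force.

Emit:
arm_command(increments=[[0.016,0.0005,0,0.003,0,0,0],[0.016,0.0005,0,0.006,0,0,0],[0.016,0.0005,0,0.007,0,0,0],[0.016,0.0005,0,0.008,0,0,0],[0.016,0.0005,0,0.009,0,0,0],[0.016,0.0005,0,0.01,0,0,0],[0.016,0.0005,0,0.011,0,0,0],[0.016,0.0005,0,0.012,0,0,0],[0.016,0.0005,0,0.013,0,0,0],[0.016,0.0005,0,0.013,0,0,0]])

```text
t: 26.45
tcp_pos: [0.5767, -0.265, 0.149]
ee_rot: [-0.001, 0.707, 0.707, 0.0]
ft_force: [-0.3, -0.4, -1.3]
finger_gap: 0.019
```

```bash
python3 -c "
from h import *
to(.5770,-.2648,.15,90)"
```

```text
t 26.45 tcp [ 0.5767 -0.265   0.149 ] yaw 89.97 tilt [-0.01  0.07] F [-0.3 -0.4 -1.3] M [-0.02 -0.01 -0.03] gap 0.019
inc mm [ 0.2  0.3 -1. ] rot [-0.01 -0.07 -0.03]
```

Emit:
arm_command(increments=[[0.016,0,0,0.001,0,0,0],[0.016,0,0,0.002,0,0,0],[0.016,0,0,0.003,0,0,0],[0.016,0,0,0.004,0,0,0],[0.016,0,0,0.005,0,0,0],[0.016,0,0,0.006,0,0,0],[0.016,0,0,0.007,0,0,0],[0.016,0,0,0.008,0,0,0],[0.016,0,0,0.009,0,0,0],[0.016,0,0,0.009,0,0,0]])

```text
t: 27.45
tcp_pos: [0.5767, -0.2649, 0.14]
ee_rot: [-0.001, 0.707, 0.707, 0.0]
ft_force: [-0.5, 1.0, -0.8]
finger_gap: 0.0188
```

```bash
python3 -c "
from h import *
to(.5770,-.2648,.1143,90)"
```

```text
t 27.45 tcp [ 0.5767 -0.2649  0.14  ] yaw 89.98 tilt [-0.02  0.07] F [-0.5  1.  -0.8] M [ 0.   -0.02  0.  ] gap 0.0188
inc mm [ 0.1  0.3 25.7] rot [-0.02 -0.07 -0.02]
```

Both holes are entered freely. Now down to about 3 mm above flush.

Emit:
arm_command(increments=[[0.016,0,0,0.003,0,0,0],[0.016,0,0,0.006,0,0,0],[0.016,0,0,0.009,0,0,0],[0.016,0,0,0.012,0,0,0],[0.016,0,0,0.015,0,0,0],[0.016,0,0,0.018,0,0,0],[0.016,0,0,0.02,0,0,0],[0.016,0,0,0.022,0,0,0],[0.016,0,0,0.023,0,0,0],[0.016,0,0,0.023,0,0,0]])

```text
t: 28.45
tcp_pos: [0.5768, -0.2649, 0.117]
ee_rot: [-0.0, 0.707, 0.707, 0.0]
ft_force: [-0.8, 0.5, -0.9]
finger_gap: 0.0187
```

```bash
python3 -c "
from h import *
to(.5770,-.2648,.1143,90)"
```

```text
t 28.45 tcp [ 0.5768 -0.2649  0.117 ] yaw 89.98 tilt [-0.01  0.07] F [-0.8  0.5 -0.9] M [-0.    0.03  0.05] gap 0.0187
inc mm [0.1 0.2 2.7] rot [-0.01 -0.07 -0.02]
```

Emit:
arm_command(increments=[[0.016,0,0,0.002,0,0,0],[0.016,0,0,0.002,0,0,0],[0.045,0,0,0.002,0,0,0],[0.045,0,0,0.002,0,0,0],[0.045,0,0,0.002,0,0,0],[0.045,0,0,-0.005,0,0,0],[0.045,0,0,-0.03,0,0,0],[0.01,0,0,-0.05,0,0,0],[0.01,0,0,-0.05,0,0,0],[0.01,0,0,-0.05,0,0,0]], newtons=30)

```text
t: 29.45
tcp_pos: [0.577, -0.265, 0.168]
ee_rot: [0.0, 0.707, 0.707, 0.001]
ft_force: [-0.9, -0.2, -0.4]
finger_gap: 0.01
```

Run:
```python
from h import *
to(.5765,-.2648,.129,90)
a=snap('scene','s2')
w=snap('wrist','w6')
cv2.imwrite('pics/c8.png',np.vstack([cv2.resize(w['img'],(480,300)),cv2.resize(a['img'][180:270,190:310],(480,360),interpolation=cv2.INTER_CUBIC)])[:600])
```

```text
t 29.45 tcp [ 0.577 -0.265  0.168] yaw 89.97 tilt [0.08 0.06] F [-0.9 -0.2 -0.4] M [-0.01  0.05  0.02] gap 0.01
inc mm [ 0.2 -0.6 39. ] rot [ 0.08 -0.06 -0.03]
```

View pics/c8.png

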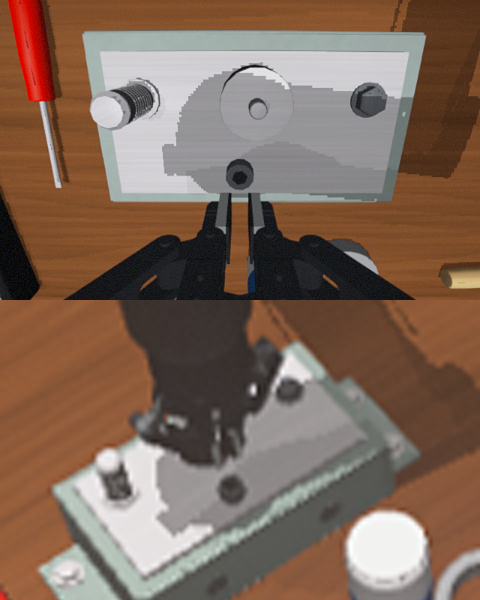

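Picture 11: the screw sits in the side hole at wrist px (240,173), the drift is still upright and the plate is in line. A light tap with the closed fingers will confirm that the head is fully down.

Emit:
arm_command(increments=[[0.01,0,-0.0005,0.02,0,0,0],[0.01,0,-0.0005,0.034,0,0,0],[0.01,0,-0.0005,0.036,0,0,0],[0.01,0,-0.0005,0.038,0,0,0],[0.01,0,-0.0005,0.039,0,0,0],[0.01,0,-0.0005,0.04,0,0,0],[0.01,0,-0.0005,0.041,0,0,0],[0.01,0,-0.0005,0.042,0,0,0],[0.01,0,-0.0005,0.043,0,0,0],[0.01,0,-0.0005,0.043,0,0,0]])

```text
t: 30.55
tcp_pos: [0.5765, -0.265, 0.1254]
ee_rot: [0.0, 0.707, 0.707, 0.001]
ft_force: [-1.7, 1.8, 6.3]
finger_gap: 0.0101
```

```bash
python3 -c "
from h import *
to(.5770,-.2648,.128,90)"
```

```text
t 30.55 tcp [ 0.5765 -0.265   0.1254] yaw 90.0 tilt [0.05 0.04] F [-1.7  1.8  6.3] M [ 0.58  0.76 -0.05] gap 0.0101
inc mm [ 0.2  0.5 -2.6] rot [ 0.05 -0.04 -0.  ]
```

Emit:
arm_command(increments=[[0.01,0,0,0.001,0,0,0],[0.01,0,0,0.002,0,0,0],[0.01,0,0,0.002,0,0,0],[0.01,0,0,0.002,0,0,0],[0.01,0,0,0.002,0,0,0],[0.01,0,0,0.002,0,0,0],[0.01,0,0,0.002,0,0,0],[0.01,0,0,0.002,0,0,0],[0.01,0,0,0.002,0,0,0],[0.01,0,0,0.002,0,0,0]])

```text
t: 31.55
tcp_pos: [0.5766, -0.2651, 0.1252]
ee_rot: [0.001, 0.707, 0.707, 0.001]
ft_force: [-6.5, 4.9, 19.0]
finger_gap: 0.01
```

Emit:
arm_command(increments=[[0.01,0,0,-0.01,0,0,0],[0.01,0,0,-0.04,0,0,0],[0.01,0,0,-0.08,0,0,0],[0.01,0,0,-0.12,0,0,0],[0.01,0,0.01,-0.14,0,0,0],[0.01,0,0.03,-0.14,0,0,0],[0.01,0,0.05,-0.14,0,0,0],[0.01,0,0.05,-0.14,0,0,0],[0.01,0,0.05,-0.14,0,0,0],[0.01,0,0.05,-0.14,0,0,0]])

```text
t: 32.55
tcp_pos: [0.6258, -0.2651, 0.2621]
ee_rot: [-0.001, 0.707, 0.707, 0.0]
ft_force: [0.4, -0.0, -0.3]
finger_gap: 0.0098
```

Run:
```python
from h import *
to(.5765,-.2648,.129,90)
a=snap('scene','s3');w=snap('wrist','w7')
cv2.imwrite('pics/c9.png',np.vstack([cv2.resize(w['img'],(480,300)),cv2.resize(a['img'][100:300,190:430],(360,300))[:, :].repeat(1,axis=1) if 0 else cv2.copyMakeBorder(cv2.resize(a['img'][100:300,190:430],(360,300)),0,0,0,120,0)]))
```

```text
t 32.55 tcp [ 0.6258 -0.2651  0.2621] yaw 89.97 tilt [-0.03  0.07] F [ 0.4 -0.  -0.3] M [-0.01 -0.04 -0.01] gap 0.0098
inc mm [ 1.000e-01 -4.920e+01  1.331e+02] rot [-0.03 -0.07 -0.03]
```

View pics/c9.png

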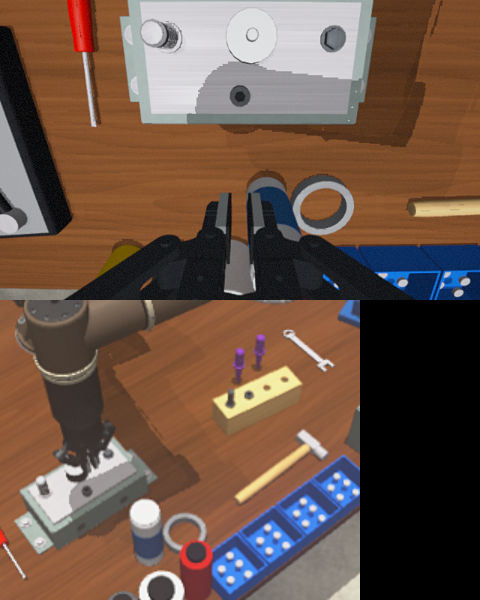

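Picture 12: the drift is seated at (165,38), the screw head is flat in the side hole at (240,96), and the plate is square. The short screw and punch are still in the block and everything else looks undisturbed. Handing in.

```bash
python3 -c "
from rig import bot
print(bot.sign_off())"
```

```text
the job is handed in; nothing more can be done
None
```

The job is handed in, at about 32.6 s on the robot's clock. The drift is home with the plate in line, and the long cap screw is through the side hole with its head down.

- **Drift:** The plate hole started about 5 mm off, and the nut was visible through it about 7.4 mm off centre. I eased the drift in, pushed the plate across with about 6 N, and the point went into the nut's hole. It went home at 14.5 N on the wrist sensor, about 16–17 N of push. The collar stopped where full seating was predicted (TCP z 0.122).
- **Screw:** It entered both holes without contact force. I dropped it the last millimetre or so and pressed the head down at 19 N. The fingertips stopped at about 100 mm, which is the height of a fully seated head.
- **Last checks:** The final pictures show the drift upright, the plate square on the crossmember, and the short screw, punch and everything else in view undisturbed. The top camera was blocked by the arm when I checked after seating the drift, so that check relied on the scene and wrist views. No check failed.

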